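Fit the set collar on the turntable spindle and hold it for tightening

TASK

With the fingers, turn the bare spindle of the specimen turntable's drive unit until its milled flat faces the key hole in the upright steel guide. Then take the set collar from the table and slip it over the spindle, its set screw on the flat and so facing the key hole, and press it down until the sprung brass cup under it is fully home. Finish while still gripping the collar and holding it down like that, so that a colleague can tighten the screw through the guide; leave the hex key, the rock and the carton where they lie.

Things in the scene. Friction and masses are not known exactly. Their poses are not given: they have to be found in the camera images.
- drive_unit: Turntable drive unit, fixed: dark base plate 196 x 116 mm, grey gearbox with cover 35 mm above the table, aluminium bearing boss (42 mm across, top at 50 mm) and a motor lying at its +x end (to 0.11 m from the axis, 50 mm high). Origin on the vertical spindle axis, at table height; z up; -x points from the spindle to the key guide. 'Facing the key hole' means pointing along this body's -x.
- key_hole (a point): Centre of the 11 mm key hole, 73 mm above the table and 62 mm from the spindle axis, in the key guide: an upright steel plate 30 mm wide and 4 mm thick (its near face 60 mm from the axis), top 87 mm above the table. The hole looks at the spindle; axes as the drive unit's.
- spindle (a joint): Angle of the upright steel spindle (rad): 0 or any whole turn = flat faces the key hole; grows counter-clockwise seen from above. Light friction (0.05 N m), more than a turn either way, stays where left. 20 mm thick with one flat milled along it: 15.5 mm when pinched across the flat, 20 mm across the round. It stands bare from 65 to 102 mm above the table.
- spindle_flat (a point): Middle of the spindle's flat, 5.5 mm from the axis, 90 mm above the table; turns with the spindle. Its -x axis points straight out of the flat.
- spindle_tip (a point): Centre of the spindle's top end, 102 mm above the table; the edge round it is chamfered by 2 mm.
- thrust_cup (a joint): How far the sprung brass cup round the spindle's foot (37 mm across, 10 mm high) is pressed down (m). 0: up, its top 65 mm above the table, a 5 mm gap with the spring under its rim. 0.005: fully home on the bearing boss, its top at 60 mm. The spring pushes back with 3 N at 0 and 8 N at 0.005 and lifts the collar again if it is let go.
- collar_center (a point): Centre of the loose aluminium set collar (0.14 kg), a ring 46 mm in diameter and 26 mm high lying flat on the table; this point is 13 mm above its underside. Two spanner flats, 42 mm apart and 19 mm wide, face its +y and -y: grip it there. A round boss 14 mm thick with the set screw stands out on its -x side. Upright 22 mm bore.
- collar_screw (a point): Outer end of the set screw, 35 mm from the collar's axis on its -x side, at half height; -x points outward along the screw. The 10 mm wide brass pad on the screw's point stands 4.5 mm into the bore at half height (6.5 mm from the axis), so the collar goes freely down the spindle only with the screw over the flat (within about 0.2 rad).
- hex_key: Dark steel L-shaped hex key, 90 x 30 mm and 5 mm thick, lying flat; origin near the middle of its long arm. To be left alone.
- rock: Purple amethyst rock, 58 x 80 x 42 mm; origin under its centre. To be left alone.
- carton: Slim white carton, 173 x 29 x 26 mm; origin under its centre. To be left alone.
Mind the look-alikes: they are no part of the job. There is more than one size of the part that bears collar_center; the job needs the middle-sized.

How it is judged:
By the outcome, as a careful person would: the job done as asked, in the order asked, and still so for the second after the job is handed in, while the arm keeps its last pose, push and grip.
It also fails if it takes over 64 s, if anything falls off the work surface, if the arm or the gripper's body presses on something with over 40 N, if the wrist force passes 120 N, or if a joint passes its speed limit or range.

ROBOT

A 7-joint arm with a two-finger parallel gripper is mounted at the origin on a cart in front of the work surface, level with it; the furniture and walls round the work are solid. World frame = base frame: x ahead of the robot, y to its left, z up, the work surface at z = 0. Lengths are in m, angles in rad, forces in N, time in s.
With the tool pointing down it reaches from about 0.425 to 0.95 m from the base axis. Payload 4.7 kg.
Tool frame: the origin (TCP) lies between the finger pads; the fingertips stand 14 mm ahead of it and the grasp point (between the pads) lies 5 mm behind it (nose_length is the z of the fingertips in the tool frame, in m); z points along the fingers, y is the line along which they close (so a half turn about z gives the same grasp; the last joint's range is limited). The gripper opens to 87 mm and grips with 3 to 60 N. Pads are 19 mm wide; open, the fingers measure 117 mm over their backs; the gripper's body (75 mm by 190 mm) begins 51 mm behind the grasp point.
Start: joints at [-1.263, 0.469, -0.049, 1.532, 0.024, 1.141, -0.082], TCP at [0.223, 0.637, 0.237] pointing down, gripper open.
Joint ranges: [-2.59, 2.59], [-0.33, 1.99], [-1.39, 1.29], [0.1, 2.45], [-1.04, 4.18], [0.21, 1.99], [-2.66, 2.66]. Speed limits (rad/s): [2.57, 2.57, 3.14, 3.14, 3.14, 3.14, 3.14].

INTERFACE

Orientations are given as a 3x3 rotation matrix whose columns are the frame's x, y, z axes.
In Python, from rig import * gives the robot as it stands.
- The arm moves only by the shell command python3 -m jog 'ROWS' [OPENING] [FORCE]. ROWS is text: rows parted by semicolons, each of 4 numbers parted by spaces: the shift along the tool's x, y, z in units of 75 cm (1.0 is 75 cm), then the turn about the tool's z in units of pi/2 rad (1.0 is pi/2 rad). In form: dx dy dz yaw; .... A call has 1 to 5 rows; each row is the pose to reach, as a shift and turn from the pose commanded when the call began, along the tool's axes at that moment; what a row does not reach only later rows make up. A row lasts 1/8 s, in which the tool goes at most 62.5 mm and 10.7 degrees, less where a joint would pass 70% of its speed; a pose out of reach is approached as far as the arm can. A call with a number of a shift or a turn outside -1 to 1 is refused whole. A call with a gripper value outside its range is refused whole. OPENING is the closure, from 0 (fully open) to 1 (shut), set as the call begins (- or left out, the last holds). The fingers move at their own pace and stop on an object; FORCE is the grip in N (left out, the last holds). Time passes only in rows, so rows that repeat a pose let the fingers close. It gives the time, the measured TCP pose, the force, the opening and the grip force at its end, in the units of the state.
- read_state(): the state, without advancing time (a new reading comes with each control period).
- camera(name): name is "scene" or "top" or "wrist"; returns a dict with "pixels" (420x560x3 uint8, red, green, blue), "mtx" (3x3 intrinsics, pixels), "distortion" ([k1, k2, p1, p2, k3] as OpenCV has them; the pictures are not rectified), "extrinsics" (4x4, takes a point from camera to world coordinates). Camera axes: x right, y down, z forward; pixel columns grow to the right and rows downward; lengths in m; the calibration is good to about 2 mm. A picture is of the moment at which its call begins. There is no depth.
- finish_job(): hands the job in; it is judged then, once.
Trained networks look in a picture, given as the dict that the camera call returned (one of the last four; its "shot" number tells which), for a name from the list of things; names that differ only in an ending like _2 or _b are one class to them, and where a whole thing is asked for, a point or a joint stands for the part that bears it (a point fixed in the world has none). Each returns a list of dicts, best first, with "conf" (0 to 1); they miss things now and then, are a little off and sometimes report something else, mostly with a low value. They report only what shows in the picture. A call takes as long as a camera call. They do not tell look-alikes from the thing itself.
- look_for(picture, name): "centre" ([column, row] in pixels, amid what is visible of it).
The state is a dict: "time_s": time; "joints": joint angles; "qvel": joint speeds; "tau": joint torques, N m; "eef_pos": TCP position; "tcp_rot": TCP orientation; "force": force on the tool from outside, world axes, zero at the start; "moment": the same for the moment, N m; "finger_gap": finger opening in m; "grasp_force": force on a finger pad.
Only numpy, scipy, OpenCV 4.12 (cv2) and the standard library are available. Lean on these libraries where they do the work, as an engineer would, in place of code of your own. Each camera call takes 0.05 s, during which the arm holds its last target. There are 200 camera calls.

## Working session

There is one attempt and no reset: what is moved stays moved. The work goes in short steps, Python scripts to look and compute and a shell command to move; the robot and the scene stay as the last step left them, time stands still between calls to the robot, and variables do not carry over. Pictures are saved under pics/ and viewed, at most 10 in all, crops included, and the job is handed in when it is done.

```bash
mkdir -p pics; ls
cat > h.py <<'E'
from rig import *
import numpy as np, cv2
def save(p,n): cv2.imwrite('pics/'+n+'.png',cv2.cvtColor(p['pixels'],cv2.COLOR_RGB2BGR))
def ray(p,uv):
    q=cv2.undistortPoints(np.array([[uv]],float),np.array(p['mtx']),np.array(p['distortion'])).ravel()
    T=np.array(p['extrinsics']); d=T[:3,:3]@[q[0],q[1],1]; return T[:3,3],d/np.linalg.norm(d)
def at_z(p,uv,z):
    o,d=ray(p,uv); return o+d*(z-o[2])/d[2]
def tri(obs):
    A=np.zeros((3,3));b=np.zeros(3)
    for p,uv in obs:
        o,d=ray(p,uv);M=np.eye(3)-np.outer(d,d);A+=M;b+=M@o
    x=np.linalg.solve(A,b)
    return x,[np.linalg.norm((np.eye(3)-np.outer(d,d))@(x-o)) for o,d in [ray(p,u) for p,u in obs]]
def proj(p,X):
    T=np.linalg.inv(np.array(p['extrinsics']));r,_=cv2.Rodrigues(T[:3,:3])
    return cv2.projectPoints(np.array([X],float),r,T[:3,3],np.array(p['mtx']),np.array(p['distortion']))[0].ravel()
E
python3 - <<'E'
from h import *
np.set_printoptions(precision=3,suppress=True)
for c in ['scene','top']:
    p=camera(c); save(p,c+'0')
    for n in ['drive_unit','key_hole','spindle_tip','spindle_flat','collar_center','collar_screw','hex_key','rock','carton','thrust_cup']:
        print(c,n,[(np.round(d['centre']).tolist(),round(d['conf'],2),at_z(p,d['centre'],{'spindle_tip':.102,'key_hole':.073,'spindle_flat':.09,'thrust_cup':.065}.get(n,.013)).round(3).tolist()) for d in look_for(p,n)[:5]])
s=read_state();print(s['eef_pos'],s['tcp_rot'],s['time_s'],s['finger_gap'],nose_length if 'nose_length' in globals() else '')
E
```

```text
pics
scene drive_unit [([242.0, 230.0], 0.76, [0.499, 0.055, 0.013])]
scene key_hole [([236.0, 233.0], 0.9, [0.436, 0.019, 0.073]), ([244.0, 215.0], 0.33, [0.501, 0.045, 0.073])]
scene spindle_tip [([242.0, 213.0], 0.48, [0.48, 0.034, 0.102])]
scene spindle_flat [([247.0, 214.0], 0.43, [0.493, 0.028, 0.09])]
scene collar_center [([347.0, 334.0], 0.97, [0.378, -0.345, 0.013]), ([353.0, 298.0], 0.63, [0.475, -0.307, 0.013]), ([340.0, 271.0], 0.46, [0.531, -0.239, 0.013])]
scene collar_screw [([346.0, 331.0], 0.89, [0.384, -0.338, 0.013]), ([244.0, 215.0], 0.63, [0.55, 0.087, 0.013]), ([354.0, 296.0], 0.54, [0.481, -0.305, 0.013]), ([340.0, 270.0], 0.5, [0.533, -0.237, 0.013])]
scene hex_key [([151.0, 206.0], 0.27, [0.418, 0.331, 0.013])]
scene rock [([155.0, 206.0], 0.81, [0.425, 0.322, 0.013])]
scene carton [([293.0, 184.0], 0.74, [0.748, 0.052, 0.013])]
scene thrust_cup [([244.0, 214.0], 0.34, [0.511, 0.054, 0.065])]
top drive_unit [([262.0, 236.0], 0.87, [0.485, 0.065, 0.013])]
top key_hole [([260.0, 232.0], 0.91, [0.487, 0.071, 0.073])]
top spindle_tip [([266.0, 230.0], 0.5, [0.491, 0.051, 0.102])]
top spindle_flat [([267.0, 225.0], 0.45, [0.507, 0.047, 0.09])]
top collar_center [([390.0, 264.0], 0.73, [0.393, -0.342, 0.013]), ([353.0, 218.0], 0.53, [0.543, -0.228, 0.013]), ([376.0, 240.0], 0.46, [0.471, -0.3, 0.013])]
top collar_screw [([391.0, 266.0], 0.87, [0.384, -0.345, 0.013]), ([377.0, 236.0], 0.69, [0.484, -0.304, 0.013]), ([354.0, 219.0], 0.43, [0.539, -0.232, 0.013])]
top hex_key []
top rock [([180.0, 252.0], 0.89, [0.435, 0.332, 0.013])]
top carton [([261.0, 159.0], 0.57, [0.745, 0.071, 0.013])]
top thrust_cup []
[0.223 0.637 0.237] [[-0.944  0.33   0.   ]
 [ 0.33   0.944  0.   ]
 [ 0.     0.    -1.   ]] 1.1 0.0872362364728233 0.014
```

Run:
```python
import cv2,numpy as np
a=cv2.imread('pics/scene0.png');b=cv2.imread('pics/top0.png')
A=cv2.resize(a[160:360,190:390],(400,400),interpolation=2)
A2=cv2.resize(a[240:360,300:400],(400,480),interpolation=2)[:200] if 0 else None
B=cv2.resize(b[195:295,230:330],(400,400),interpolation=2)
C=cv2.resize(b[190:290,320:420],(400,400),interpolation=2)
D=cv2.resize(a[255:355,300:400],(400,400),interpolation=2)
o=np.vstack([np.hstack([A,B]),np.hstack([D,C])])
cv2.imwrite('pics/m0.png',cv2.resize(o,(600,600),interpolation=cv2.INTER_AREA))
```

```text
(no output)
```

View pics/m0.png

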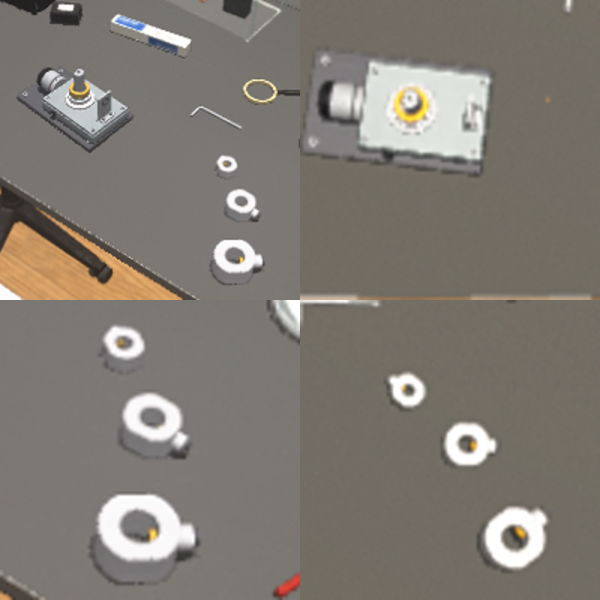

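View pics/scene0.png

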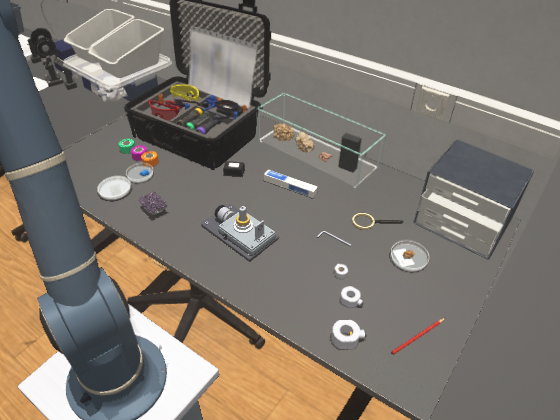

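```bash
cat >> h.py <<'E'
np.set_printoptions(precision=4,suppress=True)
def go(xyz,yaw=None):
    """rows-units for shift to world xyz (TCP) and tool-y heading yaw (rad, mod pi)"""
    s=read_state();R=np.array(s['tcp_rot']);d=R.T@(np.array(xyz)-s['eef_pos'])/.75
    h=np.arctan2(R[1,1],R[0,1]); t=0
    if yaw is not None:
        t=-((yaw-h+np.pi/2)%np.pi-np.pi/2)/(np.pi/2)   # tool z down
    print('rows',d.round(4),round(t,4),'or',round(t-2*np.sign(t),3),'heading deg',np.degrees(h).round(2),'t',s['time_s'],'j7',s['joints'][6])
E
python3 - <<'E'
from h import *
a=camera('scene');b=camera('top')
print(tri([(a,(242,210)),(b,(266,229))]))
for uv in [(130,130),(210,163),(255,110)]: print('case/terr',at_z(a,uv,0))
for uv in [(331,213),(394,223)]: 
    pass
# base plate corners in top crop (crop px ->full: 230+x/3, 195+y/3)
for uv in [(310,53),(492,70),(482,175),(302,153)]: print(at_z(b,(230+uv[0]%300/3 if uv[0]>=300 else 230,195+uv[1]/3),.006))
go([.49,.05,.237])
E
```

```text
(array([0.4957, 0.0496, 0.0915]), [np.float64(0.0015147967966332606), np.float64(0.0015147967966333297)])
case/terr [0.6676 0.7157 0.    ]
case/terr [ 0.6893  0.3429 -0.    ]
case/terr [1.0477 0.4317 0.    ]
[0.5637 0.1613 0.006 ]
[ 0.5437 -0.0374  0.006 ]
[ 0.429  -0.0256  0.006 ]
[0.4538 0.1683 0.006 ]
rows [-0.5947 -0.6212 -0.0006] 0 or 0 heading deg 70.7 t 1.2 j7 -0.08231805340442497
```

```bash
python3 -m jog '-0.4 -0.42 0 0;-0.4 -0.42 0 0;-0.4 -0.42 0 0;-0.4 -0.42 0 0;-0.4 -0.42 0 0'
```

```text
time_s: 1.82
eef_pos: [0.3524, 0.3504, 0.2369]
tcp_rot: [[-0.944, 0.33, 0.001], [0.33, 0.944, 0.001], [-0.0, 0.001, -1.0]]
force: [0.9, 0.5, 0.5]
finger_gap: 0.0867
grasp_force: 0.0
```

```bash
python3 -c "
from h import *
go([.493,.05,.237],np.radians(83.5))"
```

```text
rows [-0.3093 -0.3162 -0.0003] -0.1422 or 1.858 heading deg 70.7 t 1.825 j7 0.3750936538584495
```

```bash
python3 -m jog '-0.31 -0.316 0 -0.142;-0.31 -0.316 0 -0.142;-0.31 -0.316 0 -0.142;-0.31 -0.316 0 -0.142;-0.31 -0.316 0 -0.142'; python3 -m jog '0 0 0 0;0 0 0 0;0 0 0 0'
python3 - <<'E'
from h import *
p=camera('wrist');save(p,'w1');T=np.array(p['extrinsics']);print(T,p['mtx'])
for n in ['key_hole','spindle_tip','spindle_flat','thrust_cup','drive_unit']:
    print(n,[(np.round(d['centre']).tolist(),round(d['conf'],2)) for d in look_for(p,n)[:3]])
print(proj(p,[.4957,.0496,.102]));go([.4957,.0496,.237])
E
```

```text
time_s: 2.45
eef_pos: [0.4824, 0.0739, 0.2371]
tcp_rot: [[-0.994, 0.113, 0.001], [0.113, 0.994, 0.001], [-0.001, 0.001, -1.0]]
force: [0.3, 0.5, 0.9]
finger_gap: 0.0874
grasp_force: 0.0
time_s: 2.82
eef_pos: [0.4811, 0.0773, 0.2365]
tcp_rot: [[-0.994, 0.11, -0.0], [0.11, 0.994, 0.001], [0.0, 0.001, -1.0]]
force: [-0.7, 0.8, 0.3]
finger_gap: 0.0872
grasp_force: 0.0
[[ 0.1099  0.9567  0.2694  0.4068]
 [ 0.9939 -0.1058 -0.03    0.0843]
 [-0.0002  0.2711 -0.9626  0.3846]
 [ 0.      0.      0.      1.    ]] [[343.8462   0.     282.0054]
 [  0.     343.8462 203.3017]
 [  0.       0.       1.    ]]
key_hole [([267.0, 194.0], 0.96)]
spindle_tip [([252.0, 212.0], 0.6)]
spindle_flat [([254.0, 213.0], 0.84)]
thrust_cup [([264.0, 197.0], 0.68)]
drive_unit [([270.0, 190.0], 0.63)]
[253.4663 217.3348]
rows [-0.0229 -0.0332 -0.0006] 0 or 0 heading deg 83.55 t 3.125 j7 1.2656437912005007
```

View pics/w1.png

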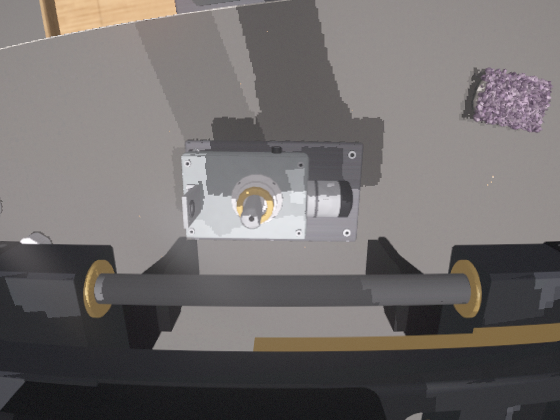

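```bash
python3 -m jog '-0.02 -0.032 0.11 0;-0.02 -0.032 0.11 0;-0.02 -0.032 0.11 0;-0.02 -0.032 0.11 0'
python3 - <<'E'
from h import *
p=camera('wrist');save(p,'w2');q=camera('top');print(np.array(p['extrinsics']))
for n in ['key_hole','spindle_tip','spindle_flat','thrust_cup','drive_unit']:
    print(n,[(np.round(d['centre'],1).tolist(),round(d['conf'],2)) for d in look_for(p,n)[:3]])
print(proj(p,[.4957,.0496,.102]))
u=proj(p,[.4957,.0496,.095]).round().astype(int)
im=cv2.cvtColor(p['pixels'],cv2.COLOR_RGB2BGR)
print(u); x0,y0=max(u[0]-130,0),max(u[1]-110,0);print(x0,y0)
cv2.imwrite('pics/w2c.png',cv2.resize(im[y0:y0+200,x0:x0+266],(798,600),interpolation=2))
E
```

```text
time_s: 3.62
eef_pos: [0.4945, 0.0508, 0.155]
tcp_rot: [[-0.994, 0.113, 0.002], [0.113, 0.994, 0.001], [-0.002, 0.001, -1.0]]
force: [-0.6, 1.2, -0.1]
finger_gap: 0.0871
grasp_force: 0.0
[[ 0.1123  0.9559  0.2712  0.4199]
 [ 0.9937 -0.1081 -0.0305  0.0579]
 [ 0.0002  0.2729 -0.962   0.303 ]
 [ 0.      0.      0.      1.    ]]
key_hole []
spindle_tip [([277.5, 223.7], 0.95)]
spindle_flat [([279.4, 224.8], 0.97)]
thrust_cup [([281.7, 204.2], 0.66), ([277.4, 227.9], 0.36)]
drive_unit [([294.5, 189.1], 0.89)]
[282.3609 232.9272]
[282 229]
152 119
```

View pics/w2c.png

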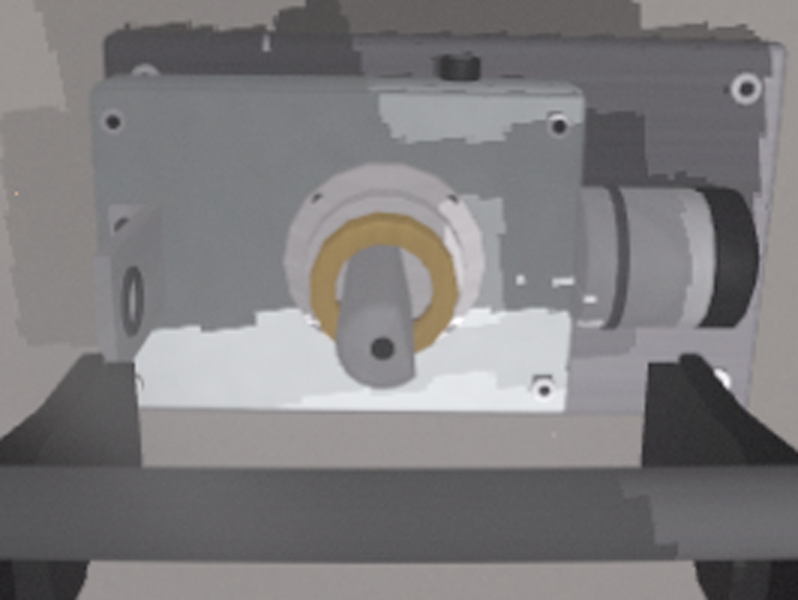

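Run:
```python
from h import *
p=camera('wrist')
f=lambda x,y:(152+x/3,119+y/3)
a,b,c=[at_z(p,f(*u),.036) for u in [(113,121),(559,125),(543,390)]]
print(a,b,c,np.degrees(np.arctan2(*(b-a)[1::-1])),np.degrees(np.arctan2(*(b-c)[1::-1])), np.linalg.norm(b-a),np.linalg.norm(b-c))
t=at_z(p,f(382,348),.102);print('tip',t, 'mid screws',(a+c)/2)
im=cv2.cvtColor(p['pixels'],cv2.COLOR_RGB2BGR)[188:258,250:310]
cv2.imwrite('pics/w2d.png',cv2.resize(im,(510,595),interpolation=cv2.INTER_CUBIC))
```

```text
[ 0.4508 -0.0188  0.036 ] [0.4651 0.0967 0.036 ] [0.539  0.0872 0.036 ] 82.9522493610719 172.6502998599975 0.11637943850924029 0.0745412199072956
tip [0.4962 0.0472 0.102 ] mid screws [0.4949 0.0342 0.036 ]
```

View pics/w2d.png

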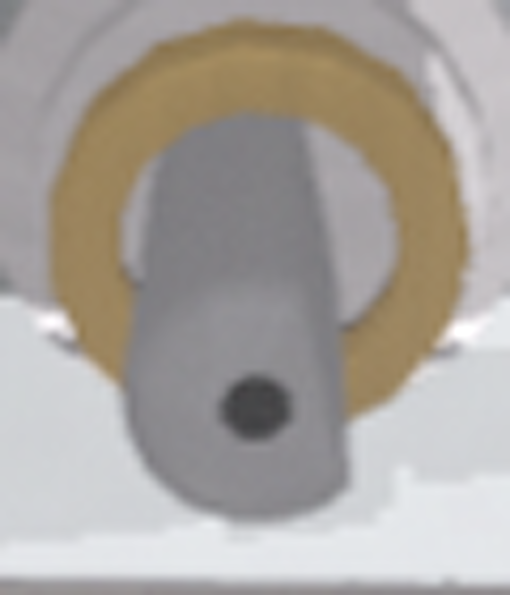

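Run:
```python
from h import *
ims=[camera('wrist')['pixels'].astype(float) for _ in range(4)]
im=np.mean(ims,0)[200:258,260:300]
g=cv2.resize(im.mean(2),(400,580),interpolation=cv2.INTER_CUBIC)
g=np.clip((g-105)/(165-105),0,1)*255
cv2.imwrite('pics/w2e.png',g.astype(np.uint8))
p=camera('wrist'); print(p['pixels'][218:246:2,268:294:2].mean(2).astype(int))
```

```text
[[127 129 130 128 130 130 131 131 128 127 127 164 165]
 [128 129 129 129 129 132 132 131 129 128 125 158 169]
 [127 129 130 132 135 139 139 138 136 129 128 153 167]
 [129 131 137 139 145 147 147 146 145 132 127 150 164]
 [130 135 141 143 147 148 146 148 145 136 129 133 120]
 [135 140 143 144 146 147 145 146 143 140 129 125 122]
 [138 141 144 144 147 145 145 143 142 140 129 126 127]
 [141 143 143 143 146 142 135 136 143 142 132 130 127]
 [142 143 145 144 142  71  72  71 124 141 136 128 128]
 [140 141 143 145 120  74  73  71 104 140 139 128 126]
 [138 140 142 143 133  74  73  73 124 142 139 130 200]
 [138 139 141 142 142 130 103 129 144 144 144 131 211]
 [134 140 141 143 141 143 140 141 142 141 144 135 204]
 [168 136 142 142 142 141 141 142 141 141 141 136 202]]
```

View pics/w2e.png

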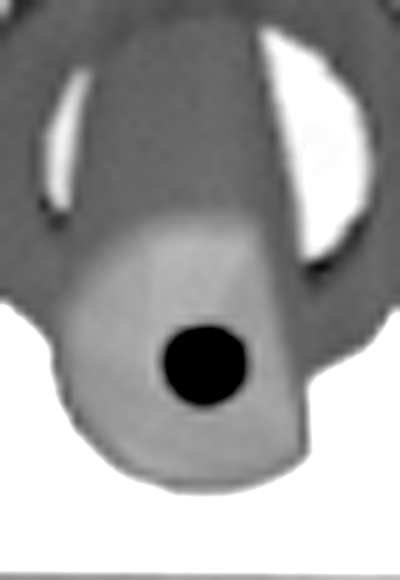

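Run:
```python
from h import *
p=camera('wrist')
u,l,c=[at_z(p,(260+x/10,200+y/10),.102) for x,y in [(256,220),(308,445),(205,364)]]
d=u-l;n=np.degrees(np.arctan2(-d[0],d[1]))
# outward normal: perpendicular to d pointing away from c
nn=np.array([d[1],-d[0]]);m=(u+l)/2-c;nn=nn*np.sign(nn@m[:2]);print('normal heading',np.degrees(np.arctan2(nn[1],nn[0])),np.linalg.norm(d),m,c)
go([*c[:2],.092],np.arctan2(nn[1],nn[0]))
```

```text
normal heading 96.0227931787891 0.015250359411472014 [-0.0015  0.005   0.    ] [0.4966 0.0476 0.102 ]
rows [-0.0042 -0.003   0.0827] -0.1393 or 1.861 heading deg 83.49 t 4.325 j7 1.3698886643229267
```

```bash
python3 -m jog '-0.004 -0.003 0 -0.139;-0.004 -0.003 0 -0.139;-0.004 -0.003 0 -0.139;-0.004 -0.003 0.04 -0.139;-0.004 -0.003 0.04 -0.139' 0.5 15
python3 - <<'E'
from h import *
p=camera('wrist');save(p,'w3')
for n in ['spindle_tip','spindle_flat']:
    print(n,[(np.round(d['centre'],1).tolist(),round(d['conf'],2)) for d in look_for(p,n)[:3]])
print(proj(p,[.4966,.0476,.102]))
go([.4966,.0476,.086],np.radians(96))
b=p['pixels'][:, :].mean(2)
cv2.imwrite('pics/w3c.png',cv2.resize(cv2.cvtColor(p['pixels'],cv2.COLOR_RGB2BGR)[190:390,150:410],(780,600),interpolation=2))
E
```

```text
time_s: 4.95
eef_pos: [0.4948, 0.0474, 0.1225]
tcp_rot: [[-0.995, -0.103, -0.005], [-0.103, 0.995, -0.001], [0.005, -0.0, -1.0]]
force: [-0.1, 0.7, 0.6]
finger_gap: 0.047
grasp_force: 0.0
spindle_tip [([281.3, 244.9], 0.9)]
spindle_flat [([282.5, 243.3], 0.91)]
[284.1659 256.1749]
rows [ 0.0006 -0.      0.0517] -0.0005 or 1.999 heading deg 95.95 t 5.1 j7 1.5928042211235744
```

View pics/w3c.png

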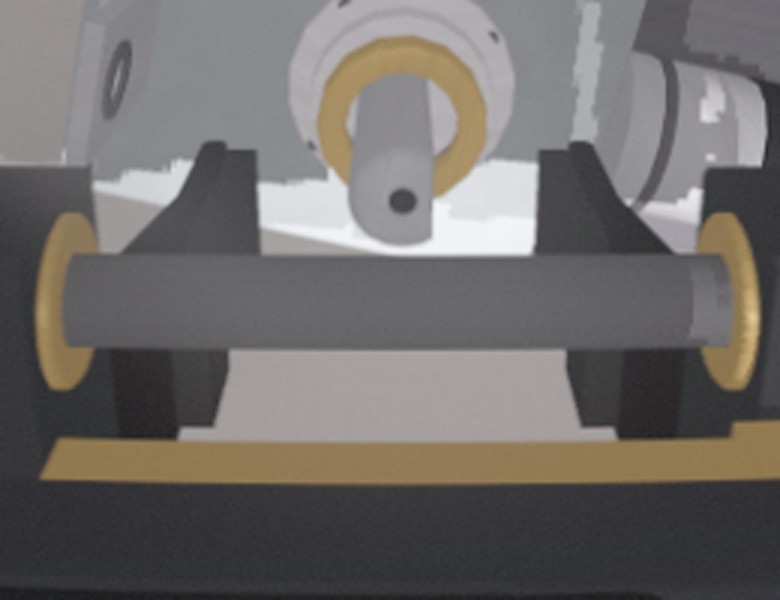

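```bash
python3 -m jog '0 0 0.05 0;0 0 0.05 0;0 0 0.05 0' && python3 -m jog '0 0 0 0;0 0 0 0;0 0 0 0;0 0 0 0' 1 20; python3 -c "
from h import *
go([.4966,.0476,.086])"
```

```text
time_s: 5.48
eef_pos: [0.4973, 0.0476, 0.0877]
tcp_rot: [[-0.995, -0.104, 0.002], [-0.104, 0.995, 0.0], [-0.002, 0.0, -1.0]]
force: [0.4, -0.6, 0.5]
finger_gap: 0.0437
grasp_force: 0.0
time_s: 5.98
eef_pos: [0.4968, 0.0465, 0.0868]
tcp_rot: [[-0.995, -0.104, 0.001], [-0.104, 0.995, -0.001], [-0.001, -0.001, -1.0]]
force: [0.0, -3.2, 1.2]
finger_gap: 0.0149
grasp_force: 20.0
rows [0.0001 0.0015 0.0011] 0 or 0 heading deg 95.95 t 5.975 j7 1.6132877861983816
```

```bash
python3 -m jog '0 -0.002 0 0.11;0 -0.002 0 0.22;0 -0.002 0 0.33;0 -0.002 0 0.44;0 -0.002 0 0.55' - 25 | grep -v rot; python3 -m jog '0 0 0 0.11;0 0 0 0.22;0 0 0 0.33;0 0 0 0.44;0 0 0 0.55'|grep -v rot;  python3 -m jog '0 0 0 0.11;0 0 0 0.22;0 0 0 0.33;0 0 0 0.44;0 0 0 0.55'; python3 -c "
from h import *
go([.4966,.0465,.086],np.radians(-97.1))"
```

```text
time_s: 6.6
eef_pos: [0.4953, 0.0475, 0.0868]
force: [-3.9, 3.1, 6.5]
finger_gap: 0.0153
grasp_force: 25.0
time_s: 7.22
eef_pos: [0.4951, 0.0492, 0.0868]
force: [-4.6, 7.0, 7.2]
finger_gap: 0.0151
grasp_force: 25.0
time_s: 7.85
eef_pos: [0.4963, 0.0505, 0.0868]
tcp_rot: [[0.795, 0.607, -0.002], [0.607, -0.795, 0.007], [0.002, -0.007, -1.0]]
force: [-1.8, 9.2, 5.0]
finger_gap: 0.0149
grasp_force: 25.0
rows [-0.0029  0.0045  0.0011] 0.494 or -1.506 heading deg -52.64 t 7.85 j7 -0.5088927445994895
```

```bash
python3 -c "
from h import *
go([.4973,.051,.0868],np.radians(-97.1))"; python3 -m jog '0 0 0 0.11;0 0 0 0.22;0 0 0 0.33;0 0 0 0.44;0 0 0 0.494'|grep -v rot;  python3 -m jog '0 0 0 0;0 0 0 0'; python3 -c "
from h import *
go([.4973,.051,.0868],np.radians(-97.1))"
```

```text
rows [0.0015 0.0003 0.    ] 0.494 or -1.506 heading deg -52.64 t 7.85 j7 -0.5088927445994895
time_s: 8.48
eef_pos: [0.4979, 0.0505, 0.0868]
force: [0.9, 9.5, 4.4]
finger_gap: 0.0148
grasp_force: 25.0
time_s: 8.72
eef_pos: [0.4979, 0.0505, 0.0868]
tcp_rot: [[0.993, -0.118, 0.001], [-0.118, -0.993, 0.007], [-0.0, -0.007, -1.0]]
force: [0.5, 9.0, 4.3]
finger_gap: 0.0152
grasp_force: 25.0
rows [-0.0009 -0.0006  0.0001] 0.0034 or -1.997 heading deg -96.8 t 8.725 j7 -1.1088816489068767
```

```bash
python3 -m jog '0 -0.003 0 0;0 -0.003 0 0' 0.5 |grep -E 'gap|force'; python3 -m jog '0 0 -0.1 0;0 0 -0.1 0;0 0 -0.1 0;0 0 -0.1 0'
python3 - <<'E'
from h import *
p=camera('wrist');save(p,'w4');X=[.4974,.0484,.102]
u=proj(p,X);print(u)
for n in ['spindle_tip','spindle_flat','key_hole']:
    print(n,[(np.round(d['centre'],1).tolist(),round(d['conf'],2)) for d in look_for(p,n)[:3]])
x0,y0=int(u[0])-100,max(0,int(u[1])-90);print(x0,y0)
im=cv2.cvtColor(p['pixels'],cv2.COLOR_RGB2BGR)[y0:y0+150,x0:x0+200]
im=np.clip((im.astype(float)-60)*1.6,0,255).astype(np.uint8)
cv2.imwrite('pics/w4c.png',cv2.resize(im,(800,600),interpolation=2))
E
```

```text
force: [-0.5, 0.4, -0.4]
finger_gap: 0.0279
grasp_force: 0.0
time_s: 9.48
eef_pos: [0.4958, 0.0484, 0.1603]
tcp_rot: [[0.993, -0.121, -0.002], [-0.121, -0.993, -0.0], [-0.002, 0.0, -1.0]]
force: [-0.4, 0.7, -0.2]
finger_gap: 0.0432
grasp_force: 0.0
[279.5923 224.6759]
spindle_tip [([276.3, 213.6], 0.69)]
spindle_flat [([281.0, 216.4], 0.68)]
key_hole [([266.8, 184.7], 0.69)]
179 134
```

View pics/w4c.png

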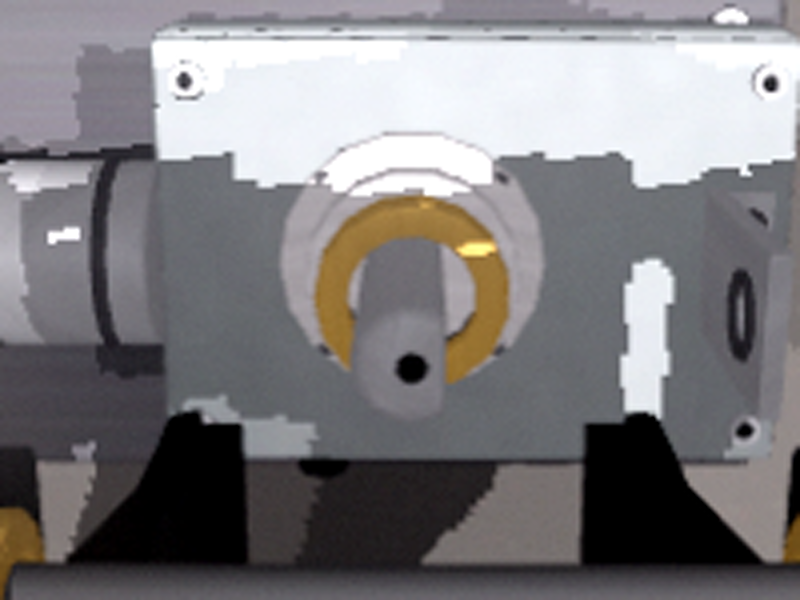

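Run:
```python
from h import *
p=camera('wrist')
f=lambda x,y:(179+x/4,134+y/4)
t=at_z(p,f(411,368),.102); a,b,c=[at_z(p,f(*u),.036) for u in [(184,81),(770,84),(745,430)]]
print('tip',t,(a+c)/2,np.degrees(np.arctan2(*(b-a)[1::-1])),np.degrees(np.arctan2(*(b-c)[1::-1])),np.linalg.norm(b-a))
go([.475,-.302,.165],np.radians(-7))
```

```text
tip [0.4968 0.0469 0.102 ] [0.4947 0.0337 0.036 ] -97.18686906452959 -7.068962901943731 0.11683791599072929
rows [ 0.0283  0.4669 -0.0052] -0.9998 or 1.0 heading deg -96.98 t 9.725 j7 -1.2308953975023957
```

```bash
python3 -m jog '0.005 0.08 0 -0.1;0.01 0.16 0 -0.2;0.016 0.24 0 -0.3;0.02 0.32 0 -0.4;0.026 0.4 0 -0.5' 0.3; python3 -c "
from h import *
go([.475,-.302,.165],np.radians(-7))"
```

```text
time_s: 10.35
eef_pos: [0.4796, -0.2536, 0.1612]
tcp_rot: [[0.784, 0.62, -0.0], [0.62, -0.784, 0.001], [0.0, -0.0, -1.0]]
force: [0.2, 0.9, 0.5]
finger_gap: 0.0607
grasp_force: 0.0
rows [-0.0449  0.0469 -0.005 ] -0.4962 or 1.504 heading deg -51.66 t 10.35 j7 -0.04269345472995388
```

```bash
python3 -m jog '-0.02 0.02 0 -0.1;-0.045 0.045 0 -0.2;-0.045 0.045 0 -0.3;-0.045 0.045 0 -0.4;-0.045 0.045 0 -0.49'; python3 -m jog '0 0 0 0;0 0 0 0' | grep eef
python3 - <<'E'
from h import *
p=camera('wrist');save(p,'w5')
print(proj(p,[.475,-.302,.026]))
for n in ['collar_center','collar_screw']:
    print(n,[(np.round(d['centre'],1).tolist(),round(d['conf'],2),at_z(p,d['centre'],.013)) for d in look_for(p,n)[:4]])
E
```

```text
time_s: 10.98
eef_pos: [0.4737, -0.2994, 0.161]
tcp_rot: [[0.133, 0.991, -0.001], [0.991, -0.133, 0.0], [0.0, -0.001, -1.0]]
force: [0.5, 0.3, -0.2]
finger_gap: 0.0609
grasp_force: 0.0
eef_pos: [0.4739, -0.2993, 0.1612]
[284.0748 198.2605]
collar_center [([280.1, 199.0], 0.91, array([ 0.471 , -0.3056,  0.013 ])), ([346.0, 111.7], 0.77, array([ 0.5364, -0.238 ,  0.013 ])), ([176.1, 240.2], 0.68, array([ 0.3693, -0.3316,  0.013 ]))]
collar_screw [([285.9, 199.6], 0.7, array([ 0.476 , -0.3069,  0.013 ])), ([347.9, 111.8], 0.63, array([ 0.538 , -0.2383,  0.013 ]))]
```

View pics/w5.png

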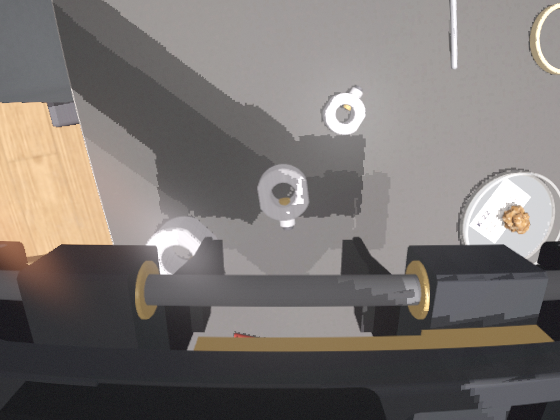

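Run:
```python
from h import *
p=camera('wrist');im=p['pixels'].astype(np.float32)
cx,cy=.473,-.300;n=120
xs=cx+(np.arange(n)-n/2)*.0007; ys=cy+(np.arange(n)-n/2)*.0007
def warp(z):
    G=np.array([[x,y,z] for x in xs for y in ys]);T=np.linalg.inv(np.array(p['extrinsics']))
    uv=cv2.projectPoints(G,cv2.Rodrigues(T[:3,:3])[0],T[:3,3],np.array(p['mtx']),np.array(p['distortion']))[0].reshape(n,n,2).astype(np.float32)
    return cv2.remap(im,uv[...,0],uv[...,1],cv2.INTER_LINEAR)
w=warp(.026);g=w.mean(2).astype(np.uint8)
th,m=cv2.threshold(cv2.GaussianBlur(g,(3,3),0),0,255,cv2.THRESH_OTSU);print('otsu',th)
for r in m[::4,::3]: print(''.join('#' if v else '.' for v in r))
cv2.imwrite('pics/cw.png',cv2.cvtColor(w.clip(0,255).astype(np.uint8),cv2.COLOR_RGB2BGR))
```

```text
otsu 127.0
##############..........................
#############...........................
############............................
############............................
##########..............................
###########.............................
############............................
##############..........................
###############..####...#...............
############################............
##############################..........
###############################.........
################################........
#####################....########.......
###################.......#######.......
##################........########......
##################........########......
###################.......########......
####################.....########.......
######################.##########.......
###########.####################........
###########..##################.........
##########....################..........
##########........#.######..............
##########..............................
##########..............................
#########...............................
#########...............................
#########...............................
#########...............................
```

```bash
python3 - <<'E'
from h import *
save(camera('wrist'),'w6a'); p=camera('wrist'); np.savez('w6a.npz',**{k:np.array(v) for k,v in p.items() if k!='shot'})
E
python3 -m jog '-0.02 0 0.07 0;-0.025 0 0.07 0;-0.025 0 0.07 0;-0.025 0 0.07 0'
python3 - <<'E'
from h import *
q=camera('wrist'); np.savez('w6b.npz',**{k:np.array(v) for k,v in q.items() if k!='shot'})
p=np.load('w6a.npz');n=150
o=[]
for c in (p,q):
    xs=.475+(np.arange(300)-150)*.00025; ys=-.300+(np.arange(300)-150)*.00025
    G=np.array([[x,y,.026] for x in xs for y in ys]);T=np.linalg.inv(np.array(c['extrinsics']))
    uv=cv2.projectPoints(G,cv2.Rodrigues(T[:3,:3])[0],T[:3,3],np.array(c['mtx']),np.array(c['distortion']))[0].reshape(300,300,2).astype(np.float32)
    w=cv2.remap(np.array(c['pixels']).astype(np.float32),uv[...,0],uv[...,1],cv2.INTER_CUBIC).clip(0,255).astype(np.uint8)
    o.append(cv2.resize(cv2.cvtColor(w,cv2.COLOR_RGB2BGR),(400,400),interpolation=2))
cv2.imwrite('pics/cmp.png',np.hstack(o))
for n in ['collar_center','collar_screw']:
    print(n,[(np.round(d['centre'],1).tolist(),round(d['conf'],2),at_z(q,d['centre'],.013)) for d in look_for(q,n)[:2]])
E
```

```text
time_s: 12.02
eef_pos: [0.4725, -0.3181, 0.1106]
tcp_rot: [[0.137, 0.991, 0.003], [0.991, -0.137, -0.001], [-0.0, 0.003, -1.0]]
force: [-0.2, -0.7, -0.3]
finger_gap: 0.0607
grasp_force: 0.0
collar_center [([280.6, 190.4], 0.87, array([ 0.4734, -0.3046,  0.013 ])), ([358.2, 84.6], 0.72, array([ 0.5364, -0.2378,  0.013 ]))]
collar_screw [([284.3, 191.8], 0.88, array([ 0.4759, -0.3061,  0.013 ])), ([359.7, 84.1], 0.82, array([ 0.5374, -0.2376,  0.013 ]))]
```

View pics/cmp.png

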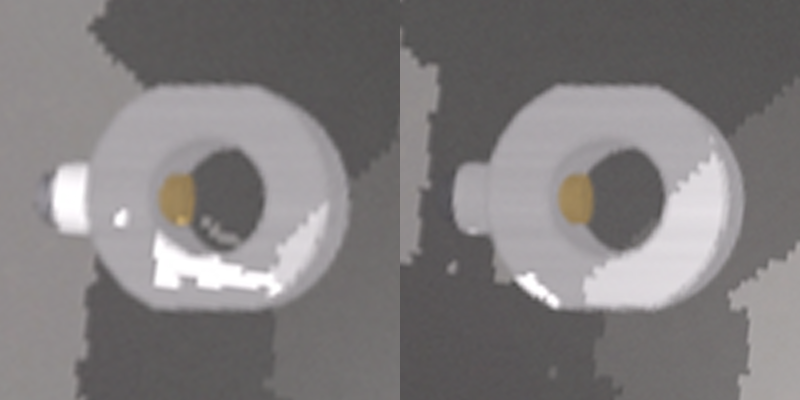

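```bash
python3 -c "
from h import *
go([.4744,-.298,.0175],0)"; python3 -m jog '0.027 -0.001 0 -0.088;0.027 -0.001 0 -0.088;0.027 -0.001 0.06 -0.088;0.027 -0.001 0.06 -0.088'; python3 -c "
from h import *
go([.4744,-.298,.0175],0)"
```

```text
rows [ 0.0264 -0.001   0.1234] -0.087 or 1.913 heading deg -7.83 t 12.175 j7 0.7688082293825285
time_s: 12.68
eef_pos: [0.4717, -0.2969, 0.0621]
tcp_rot: [[0.001, 1.0, -0.005], [1.0, -0.001, 0.002], [0.002, -0.005, -1.0]]
force: [-0.6, -0.7, 1.1]
finger_gap: 0.061
grasp_force: 0.0
rows [-0.0016  0.0039  0.0594] -0.0007 or 1.999 heading deg -0.07 t 12.675 j7 0.8944189428597673
```

```bash
python3 -m jog '-0.001 0.002 0.055 0;-0.001 0.002 0.055 0;-0.001 0.002 0.055 0'; python3 -c "
from h import *
go([.4744,-.298,.0175],0)"
```

```text
time_s: 13.05
eef_pos: [0.4757, -0.2994, 0.0244]
tcp_rot: [[0.0, 1.0, 0.002], [1.0, -0.0, -0.001], [-0.001, 0.002, -1.0]]
force: [-0.1, -0.1, -0.1]
finger_gap: 0.0608
grasp_force: 0.0
rows [ 0.0019 -0.0018  0.0092] -0.0001 or 2.0 heading deg -0.01 t 13.05 j7 0.9372611843505506
```

```bash
python3 -m jog '0.002 -0.001 0.008 0;0.002 -0.001 0.008 0;0.002 -0.001 0.008 0'; python3 -m jog '0 0 0 0;0 0 0 0;0 0 0 0' 1 30; python3 -c "
from h import *
go([.4744,-.298,.0175],0)"
```

```text
time_s: 13.42
eef_pos: [0.4745, -0.2969, 0.0172]
tcp_rot: [[-0.001, 1.0, 0.001], [1.0, 0.001, -0.0], [-0.0, 0.001, -1.0]]
force: [-0.2, 0.7, 0.6]
finger_gap: 0.0604
grasp_force: 0.0
time_s: 13.8
eef_pos: [0.4744, -0.2969, 0.0168]
tcp_rot: [[-0.001, 1.0, 0.0], [1.0, 0.001, 0.0], [0.0, 0.0, -1.0]]
force: [-0.0, 0.4, -0.5]
finger_gap: 0.0419
grasp_force: 30.0
rows [-0.0015  0.     -0.001 ] 0.0006 or -1.999 heading deg 0.05 t 13.8 j7 0.9433919617375335
```

```bash
python3 -m jog '0 0 -0.08 0;0 0 -0.16 0;0 0 -0.19 0;0 0 -0.19 0.04;0 0 -0.19 0.079' - 40; python3 -c "
from h import *
go([.4969,.0486,.16],np.radians(-7.1))"
```

```text
time_s: 14.42
eef_pos: [0.4742, -0.2966, 0.1595]
tcp_rot: [[0.125, 0.992, 0.0], [0.992, -0.125, 0.0], [0.0, 0.0, -1.0]]
force: [0.5, -0.8, -1.6]
finger_gap: 0.0415
grasp_force: 40.0
rows [ 0.4605 -0.0274 -0.0005] -0.0008 or 1.999 heading deg -7.17 t 14.425 j7 0.6955959890266484
```

```bash
python3 -m jog '0.08 -0.006 0 0;0.16 -0.01 0 0;0.24 -0.016 0 0;0.31 -0.02 0 0;0.38 -0.023 0 0'>/dev/null; python3 -c "
from h import *
go([.4969,.0486,.16],np.radians(-7.1))"; python3 -m jog '0.04 -0.002 0 0;0.07 -0.003 0 0;0.08 -0.003 0 0;0.08 -0.003 0 0;0.08 -0.003 0 0'; python3 -c "
from h import *
go([.4969,.0486,.16],np.radians(-7.1))
p=camera('wrist');save(p,'w7');print(proj(p,[.4968,.0475,.102]))
for n in ['spindle_tip','collar_center','key_hole','collar_screw']:
    print(n,[(np.round(d['centre'],1).tolist(),round(d['conf'],2)) for d in look_for(p,n)[:2]])
"
```

```text
rows [ 0.0785 -0.0029 -0.001 ] 0.0006 or -1.999 heading deg -7.05 t 15.05 j7 0.08184621429615967
time_s: 15.68
eef_pos: [0.4972, 0.0465, 0.1593]
tcp_rot: [[0.125, 0.992, -0.0], [0.992, -0.125, -0.0], [-0.0, -0.0, -1.0]]
force: [-0.1, -0.1, -1.1]
finger_gap: 0.0418
grasp_force: 40.0
rows [ 0.0027 -0.0007 -0.001 ] -0.0009 or 1.999 heading deg -7.18 t 15.675 j7 -0.035009007556803494
[281.634  224.7792]
spindle_tip [([280.5, 202.2], 0.61)]
collar_center [([280.4, 253.6], 0.63)]
key_hole [([277.6, 140.7], 0.96)]
collar_screw [([283.9, 253.0], 0.76)]
```

```bash
python3 -m jog '0.0027 -0.0007 0 0;0.0027 -0.0007 0.02 0;0.0027 -0.0007 0.044 0;0.0027 -0.0007 0.044 0'; python3 -m jog '0 0 0.01 0;0 0 0.02 0;0 0 0.02 0'; python3 -c "
from h import *
go([.4969,.0486,.0768],np.radians(-7.1))"
```

```text
time_s: 16.42
eef_pos: [0.4956, 0.0498, 0.1245]
tcp_rot: [[0.123, 0.992, -0.004], [0.992, -0.123, -0.001], [-0.002, -0.004, -1.0]]
force: [-0.5, -0.1, -0.7]
finger_gap: 0.0419
grasp_force: 40.0
time_s: 16.8
eef_pos: [0.4967, 0.05, 0.1108]
tcp_rot: [[0.123, 0.992, -0.001], [0.992, -0.123, -0.0], [-0.0, -0.001, -1.0]]
force: [0.5, 0.4, -0.8]
finger_gap: 0.042
grasp_force: 40.0
rows [-0.0018  0.0005  0.0453] 0.0005 or -1.999 heading deg -7.05 t 16.8 j7 0.02585581071380693
```

```bash
python3 -m jog '-0.001 0 0.005 0;-0.001 0 0.01 0;-0.001 0 0.015 0;-0.001 0 0.02 0'; python3 -c "
from h import *
go([.4969,.0486,.0768],np.radians(-7.1))"
```

```text
time_s: 17.3
eef_pos: [0.497, 0.0493, 0.096]
tcp_rot: [[0.123, 0.992, 0.0], [0.992, -0.123, 0.0], [0.0, -0.0, -1.0]]
force: [-0.4, -1.1, -2.8]
finger_gap: 0.0414
grasp_force: 40.0
rows [-0.001  -0.      0.0257] 0.0006 or -1.999 heading deg -7.05 t 17.3 j7 0.04833170897395563
```

```bash
python3 -m jog '-0.0005 0 0.006 0;-0.0005 0 0.012 0;-0.0005 0 0.018 0;-0.0005 0 0.022 0;-0.0005 0 0.022 0'; python3 -m jog '0 0 0.003 0;0 0 0.006 0;0 0 0.006 0;0 0 0.006 0'; python3 -c "
from h import *
go([.4969,.0486,.0768],np.radians(-7.1))"
```

```text
time_s: 17.92
eef_pos: [0.4969, 0.0488, 0.0799]
tcp_rot: [[0.123, 0.992, -0.0], [0.992, -0.123, 0.0], [0.0, -0.0, -1.0]]
force: [-2.2, -0.8, 3.5]
finger_gap: 0.0415
grasp_force: 40.0
time_s: 18.42
eef_pos: [0.4969, 0.0489, 0.0766]
tcp_rot: [[0.123, 0.992, -0.0], [0.992, -0.123, 0.002], [0.002, -0.001, -1.0]]
force: [-5.6, -0.5, 17.1]
finger_gap: 0.0417
grasp_force: 40.0
rows [-0.0003 -0.     -0.0003] 0.0004 or -2.0 heading deg -7.07 t 18.425 j7 0.07786193365143784
```

```bash
python3 -m jog '0 0 0 0;0 0 0.002 0;0 0 0.002 0;0 0 0.002 0;0 0 0.002 0' - 60; python3 -c "
from h import *
p=camera('scene');save(p,'s9');q=camera('wrist')
for c in (p,q):
  for n in ['spindle_tip','collar_center','collar_screw','thrust_cup','key_hole','hex_key','rock','carton']:
    print(n,[(np.round(d['centre'],1).tolist(),round(d['conf'],2)) for d in look_for(c,n)[:4]])
print(proj(p,[.4968,.0475,.073]),proj(q,[.4968,.0475,.102]))
s=read_state();print(s['eef_pos'],s['force'],s['time_s'])"
```

```text
time_s: 19.05
eef_pos: [0.497, 0.0488, 0.0764]
tcp_rot: [[0.123, 0.992, -0.001], [0.992, -0.123, 0.003], [0.003, -0.001, -1.0]]
force: [-9.4, -0.1, 31.5]
finger_gap: 0.0412
grasp_force: 60.0
spindle_tip []
collar_center [([347.5, 333.8], 0.78), ([248.3, 215.1], 0.47), ([338.7, 273.7], 0.45), ([242.8, 238.2], 0.37)]
collar_screw [([340.9, 274.7], 0.71), ([248.4, 217.2], 0.59), ([345.6, 331.0], 0.58), ([340.5, 240.0], 0.26)]
thrust_cup []
key_hole []
hex_key []
rock [([154.9, 201.6], 0.84)]
carton [([295.6, 186.6], 0.75)]
spindle_tip [([280.8, 267.2], 0.61)]
collar_center [([279.5, 252.8], 0.68)]
collar_screw []
thrust_cup []
key_hole [([281.6, 142.8], 0.81)]
hex_key []
rock [([282.1, 254.5], 0.43)]
carton [([280.7, 254.1], 0.64)]
[242.5956 215.3226] [282.5127 297.8837]
[0.497  0.0488 0.0765] [-10.9327  -0.8642  31.5208] 19.95
```

```bash
python3 -c "
from rig import *
print(finish_job())"
```

```text
the job is handed in; nothing more can be done
None
```

I turned the spindle flat to the key hole. The middle-sized collar is on the spindle with its screw facing the hole, still gripped at 60 N and pressed down with about 31 N against a hard stop at the cup's home height. I judged that last step from force and height, without viewing a final picture, and handed the job in at about 20 s.

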